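# Sort lacquer medallions into colour bays and close the bail

### The job

Sort the four lacquer medallions by colour: slide each one flat along the black board, never lifting it, into the bay whose tile has its colour, without disturbing anything else. Once all four are in, gently swing the wire bail over and down until it rests in its catches and closes off the mouths of the bays.

Things in the scene. Friction and masses are not known exactly. Their poses are not given: they have to be found in the camera images.
- board: flat black lacquered board fixed on the table, 8 mm thick; origin on its underside, z up, top at z = 8 mm; it spans x -135..135 and y -270..260 mm. At its +y end stand three open wooden bays side by side along x, centres at x = -66, 0, +66 mm
- bay_mouth (a point): middle of the mouth of the middle bay, on the board's top, axes as the board's (board x 0, y 106, z 8 mm). All bays open to -y here; each is 60 mm wide inside (x), 109 mm deep (y 106 to 215 mm of the board), walls 6 mm thick and 26 mm high, back wall 24 mm thick; the floor is the board itself
- red_a: round red lacquer medallion with a dark six-ray star, 46 mm diameter, 14 mm thick, 40 g, lying flat and loose on the board; origin at the centre of its underside, z up
- red_b: round red lacquer medallion with a dark six-ray star, 46 mm diameter, 14 mm thick, 40 g, lying flat and loose on the board; origin at the centre of its underside, z up
- white_a: round white lacquer medallion with a dark six-ray star, 46 mm diameter, 14 mm thick, 40 g, lying flat and loose on the board; origin at the centre of its underside, z up
- yellow_a: round yellow lacquer medallion with a dark six-ray star, 46 mm diameter, 14 mm thick, 40 g, lying flat and loose on the board; origin at the centre of its underside, z up
- red_tile: red enamel tile 46 x 18 x 3 mm fixed on the back wall behind one of the bays (which one varies): the bay for red medallions. Origin at the centre of its underside, 34 mm above the board's underside, on the bay's centre line; axes as the board's: the bay reaches from 12 mm (back wall) to 121 mm (mouth) from the tile on its -y side
- white_tile: white enamel tile 46 x 18 x 3 mm fixed on the back wall behind one of the bays (which one varies): the bay for white medallions. Origin at the centre of its underside, 34 mm above the board's underside, on the bay's centre line; axes as the board's: the bay reaches from 12 mm (back wall) to 121 mm (mouth) from the tile on its -y side
- yellow_tile: yellow enamel tile 46 x 18 x 3 mm fixed on the back wall behind one of the bays (which one varies): the bay for yellow medallions. Origin at the centre of its underside, 34 mm above the board's underside, on the bay's centre line; axes as the board's: the bay reaches from 12 mm (back wall) to 121 mm (mouth) from the tile on its -y side
- bail (a joint): U-shaped steel wire bail (8 mm thick wire) hinged on both sides of the bays on an axis along the board's x at board y = 222 mm, z = 17 mm. 0 = down, lying level in the brass catches with its cross-bar closing the mouths of all bays; grows as it swings up and back (1.57 = upright), to 2.2 rad. A stiff hinge holds it where it is left; about 1.5 N at the cross-bar moves it
- bail_bar (a point): middle (brass sleeve) of the bail's cross-bar, which runs along the board's x for 218 mm, 122 mm from the hinge axis; when down it lies at board y = 100 mm, z = 17 mm, and is 8 mm thick
- bail_hinge (a point): middle of the bail's hinge axis (fixed on the board)
- glue_jar: small glue jar with blue cap, 38 mm diameter, 34 mm high, standing on the board; bystander; origin at the centre of its underside
- weight: steel cylinder weight, 36 mm diameter, 34 mm high, standing on the board; bystander; origin at the centre of its underside
- cork_block: cork sanding block 50 (x) x 28 (y) x 24 mm lying on the board; bystander; origin at the centre of its underside
- water_bottle: clear water bottle, 62 mm diameter, 190 mm high, on the table right of the board; bystander; origin at the centre of its underside
- drink_cup: green drink cup, 76 mm diameter, 100 mm high, on the table left of the board; bystander; origin at the centre of its underside
- cutter: yellow cutter knife 145 mm long, 18 mm wide, 12 mm high, lying on the table beyond the board; bystander; origin at the centre of its underside
- shell_dish: white dish 90 mm diameter, 30 mm high, on the table beyond the board; bystander; origin at the centre of its underside

How it is judged:
By the outcome, as a careful person would: the job done as asked, in the order asked, and still so for the second after the job is handed in, with the robot touching nothing.
It also fails if it takes over 72 s, if anything falls off the work surface, if the arm or the gripper's body presses on something with over 40 N, if the wrist force passes 120 N, or if a joint passes its speed limit or range.

### The arm

A 6-joint arm with a two-finger parallel gripper is mounted at the origin on the work surface. World frame = base frame: x ahead of the robot, y to its left, z up, the work surface at z = 0. Lengths are in mm, angles in rad, forces in N, time in s.
With the tool pointing down it reaches from about 350 to 850 mm from the base axis. Payload 8.1 kg.
Tool frame: the origin (TCP) lies on the centre line of the jaws, within the pads' length; the fingertips stand robot.tips_ahead ahead of it and the grasp point (between the pads) lies 5 mm behind it (robot.tips_ahead is the distance from the TCP to the fingertips, in mm); z points along the fingers, y is the line along which they close (so a half turn about z gives the same grasp; the last joint's range is limited). The gripper opens to 85 mm and grips with 20 to 120 N. Pads are 22 mm wide; open, the fingers measure 114 mm over their backs; the gripper's body (76 mm by 85 mm) begins 54 mm behind the grasp point. The pads swing forward as they close: fully open they stand 13 mm farther back than shut.
Start: joints at [-1.389, 0.13, 1.488, -0, 1.523, -0.085], TCP at [158.208, -578.771, 245.292] pointing down, gripper open.
Joint ranges: [-2.96, 2.96], [-0.89, 2.26], [0.02, 2.5], [-1.34, 4.48], [0, 2.73], [-2.66, 2.66]. Speed limits (rad/s): [2.39, 2.39, 2.79, 3.14, 3.14, 3.14].

### API

Orientations are given as a rotation vector (axis times angle).
In Python, from plant import status, get_image, job, robot gives the robot as it stands. The module is installed in compiled form; this text tells all that it offers.
- The arm moves only by the tool move_arm, never from a script. Its argument "motion" is a list that holds one entry, the list of rows, each a list of 7 numbers: the shift along the tool's x, y, z in units of 20 cm (1.0 is 20 cm), then the turn, a rotation vector about the tool's x, y, z in units of 180 degrees (1.0 is 180 degrees), then the gripper command: -1 is shut, 1 is fully open, values between are in proportion. In form: [[[tx, ty, tz, rx, ry, rz, jaw], ...]]. A call has 1 to 20 rows; each row is the pose to reach, as a shift and turn from the pose commanded when the call began, along the tool's axes at that moment, turning the shorter way round; what a row does not reach only later rows make up. A row lasts 1/10 s, in which the tool goes at most 50 mm and 8.59 degrees, less where a joint would pass 70% of its speed; a pose out of reach is approached as far as the arm can. A call with a number of a shift or a turn outside -1 to 1 is refused whole. A call with a gripper value outside its range is refused whole. The fingers move at their own pace and stop on an object; the grip force is fixed at half the most. Time passes only in rows, so rows that repeat a pose let the fingers close. It gives the time, the measured TCP pose, the force, the opening and the grip force at its end, in the units of the state.
- status.state(): the state, without advancing time (a new reading comes with each control period).
- get_image(name): name is "scene" or "top" or "wrist"; returns a dict with "image" (384x512x3 uint8, red, green, blue), "intrinsics" (3x3 intrinsics, pixels), "position" and "rotation" of the camera in the world. Camera axes: x right, y down, z forward; pixel columns grow to the right and rows downward; lengths in mm; the calibration is good to about 2 mm. A picture is of the moment at which its call begins. There is no depth.
- job.close_job(): hands the job in; it is judged then, once.
The state is a dict: "t": time; "q": joint angles; "joint_vel": joint speeds; "effort": joint torques, N m; "position": TCP position; "eef_rot": TCP orientation; "ft_force": force on the tool from outside, world axes, zero at the start; "ft_torque": the same for the moment, N m; "width": opening from 0.0 (shut) to 1.0 (fully open); "grip_force": force on a finger pad.
Only numpy, scipy, OpenCV 4.12 (cv2) and the standard library are available. Lean on these libraries where they do the work, as an engineer would, in place of code of your own. Each camera call takes 0.05 s, during which the arm holds its last target. There are 200 camera calls.

## Working session

There is one attempt and no reset: what is moved stays moved. The work goes in short steps, Python scripts to look and compute and a tool call to move; the robot and the scene stay as the last step left them, time stands still between calls to the robot, and variables do not carry over. Pictures are saved under pics/ and viewed, at most 10 in all, crops included, and the job is handed in when it is done.

Besides the shell and the picture viewer there is one more tool, called after ">>>" by a JSON object that holds its "op" and its "data". move_arm: Moves the arm, as the interface text tells. Its arguments: {"type":"object","properties":{"motion":{"type":"array"}},"required":["motion"]}

```bash
mkdir -p pics; python3 - <<'E'
from plant import status,get_image,job,robot
import cv2,numpy as np
print(robot.tips_ahead,{k:np.round(v,3).tolist() for k,v in status.state().items()})
for n in("top","scene"):
    d=get_image(n);cv2.imwrite(f"pics/{n}0.png",d["image"][:,:,::-1]);np.savez(f"{n}0.npz",**d)
    print(n,np.round(d["intrinsics"],1).tolist(),np.round(d["position"],1),np.round(d["rotation"],3).tolist())
E
```

```text
14.0 {'t': 0.0, 'q': [-1.389, 0.131, 1.489, 0.0, 1.523, -0.085], 'joint_vel': [0.0, 0.0, 0.001, -0.0, 0.0, 0.001], 'effort': [0.001, -56.941, -50.054, -0.0, 0.015, 0.0], 'position': [158.134, -578.245, 244.24], 'eef_rot': [-3.112, -0.418, 0.0], 'ft_force': [-0.052, 0.449, 0.077], 'ft_torque': [-0.029, -0.006, -0.003], 'grip_force': 0.0, 'width': 1.002}
top [[391.3, 0.0, 256.4], [0.0, 391.3, 193.5], [0.0, 0.0, 1.0]] [ 508.3   -2.4 1128.3] [-2.14, 2.196, -0.067]
scene [[367.7, 0.0, 252.4], [0.0, 367.7, 191.5], [0.0, 0.0, 1.0]] [ 911.2 -383.6  864.6] [-2.46, -0.881, 0.227]
```

View pics/top0.png

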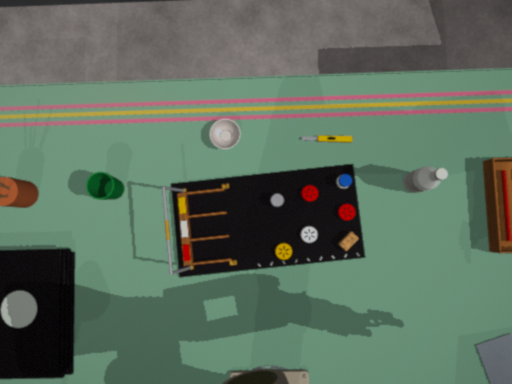

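View pics/scene0.png

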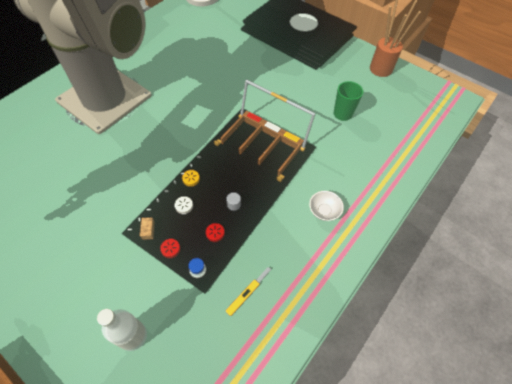

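```bash
cat > h.py <<'E'
import cv2,numpy as np
from scipy.spatial.transform import Rotation as R
def ray(d,px,z):
    px=np.atleast_2d(px).astype(float);K=d["intrinsics"]
    v=np.c_[px,np.ones(len(px))]@np.linalg.inv(K).T
    r=d["rotation"];M=R.from_rotvec(r).as_matrix() if np.size(r)==3 else r
    v=v@M.T;p=d["position"]
    return (p+v*((z-p[2])/v[:,2])[:,None])[:,:2]
def blobs(im,lo,hi,amin=30):
    h=cv2.cvtColor(im,cv2.COLOR_RGB2HSV);m=cv2.inRange(h,lo,hi)
    if lo[0]==0 and hi[0]<20: m|=cv2.inRange(h,(172,lo[1],lo[2]),(180,hi[1],hi[2]))
    m=cv2.morphologyEx(m,cv2.MORPH_CLOSE,np.ones((3,3)))
    cs,_=cv2.findContours(m,cv2.RETR_EXTERNAL,cv2.CHAIN_APPROX_NONE)
    return [(cv2.minAreaRect(c),cv2.contourArea(c)) for c in cs if cv2.contourArea(c)>amin]
COL=dict(red=((0,150,90),(8,255,255)),yellow=((20,150,120),(32,255,255)),white=((0,0,150),(180,40,255)))
E
python3 - <<'E'
from h import *
d=dict(np.load("top0.npz"));im=d["image"]
m=cv2.inRange(im.max(2),0,28);m[:160]=0;m[280:]=0;m[:,:160]=0;m[:,370:]=0
cs,_=cv2.findContours(m,cv2.RETR_EXTERNAL,cv2.CHAIN_APPROX_NONE);c=max(cs,key=cv2.contourArea)
r=cv2.minAreaRect(c);b=cv2.boxPoints(r);w=ray(d,b,8);print(b.round(1).tolist(),w.round(1).tolist())
print([np.linalg.norm(w[i]-w[i-1]).round(1) for i in range(4)])
for k,(lo,hi) in COL.items():
    for r,a in blobs(im,lo,hi):
        x,y=r[0]
        if 160<x<370 and 160<y<280: print(k,np.round(r[0],1),np.round(r[1],1),a,ray(d,[x,y],22 if x>240 else 37).round(1))
s=dict(np.load("scene0.npz"))["image"]
big=cv2.resize(im[155:285,155:375],None,fx=3.6,fy=3.6,interpolation=cv2.INTER_CUBIC);cv2.imwrite("pics/crop1.png",big[:,:,::-1])
E
```

```text
[[170.10000610351562, 184.10000610351562], [353.0, 164.1999969482422], [363.0, 255.89999389648438], [180.10000610351562, 275.79998779296875]] [[636.4, 270.4], [679.5, -258.3], [418.0, -274.5], [374.1, 243.7]]
[np.float64(263.7), np.float64(530.5), np.float64(261.9), np.float64(520.0)]
red [185.9 252.1] [16.4  7.5] 105.5 [[442.2 220.6]]
red [346.5 212. ] [16.3 16.3] 205.0 [[ 542.4 -230.8]]
red [309.5 193. ] [16. 15.] 196.5 [[ 598.7 -129.1]]
yellow [283.5 251. ] [16. 15.] 186.5 [[437.8 -50.7]]
yellow [181.9 205. ] [16.5  7.5] 106.5 [[573.2 230.6]]
white [309. 234.] [14. 14.] 166.5 [[ 483.4 -123.5]]
white [184.  228.5] [15.  6.] 76.0 [[507.4 225.2]]
```

View pics/crop1.png

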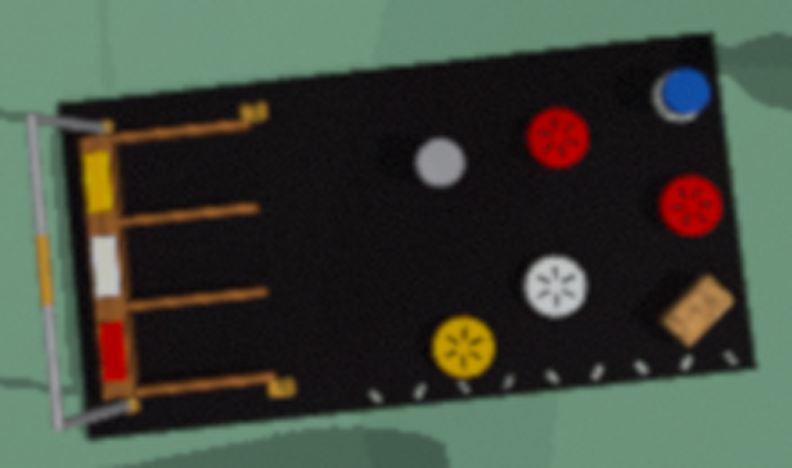

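```bash
cat >> h.py <<'E'
def fit(P,Q): # world = t + Rm@board
    P=np.array(P,float);Q=np.array(Q,float);a=P-P.mean(0);b=Q-Q.mean(0)
    th=np.arctan2((a[:,0]*b[:,1]-a[:,1]*b[:,0]).sum(),(a*b).sum())
    M=np.array([[np.cos(th),-np.sin(th)],[np.sin(th),np.cos(th)]]);return th,M,Q.mean(0)-M@P.mean(0)
E
python3 - <<'E'
from h import *
d=dict(np.load("top0.npz"))
full=lambda p:np.array(p,float)/3.6+155
C=ray(d,full([(58,102),(712,35),(755,368),(88,438)]),8)
T=ray(d,[(185.9,252.1),(184,228.5),(181.9,205)],37)
P=[(135,260),(135,-270),(-135,-270),(-135,260),(-66,227),(0,227),(66,227)]
Q=np.r_[C,T];th,M,t=fit(P,Q);print(th,t,(Q-(np.array(P)@M.T+t)).round(1).tolist())
np.savez("board.npz",th=th,M=M,t=t)
f=lambda p,z:((ray(d,p,z)-t)@M).round(1).tolist()
print("red1",f((346.5,212),22),"red2",f((309.5,193),22),"yel",f((283.5,251),22),"wh",f((309,234),22))
print("weight",f(full((440,162)),42),"jar",f(full((686,91)),42),"cork corners",f(full([(707,274),(735,300),(687,347),(660,320)]),32))
print("walls ends",f(full([(258,208),(267,292)]),34))
print("bar sleeve",[f(full((44,270)),z) for z in(100,120,140)])
E
```

```text
0.07861596367616039 [525.32087823  -0.91314259] [[-0.9, -1.3], [-3.0, 1.9], [2.3, 1.5], [1.4, -2.2], [0.4, 0.3], [-0.0, -0.1], [-0.0, -0.0]]
red1 [[-1.1, -230.6]] red2 [[63.1, -133.5]] yel [[-91.1, -42.8]] wh [[-51.4, -119.0]]
weight [[51.7, -40.0]] jar [[86.4, -234.6]] cork corners [[-55.2, -235.4], [-77.2, -254.3], [-109.0, -213.4], [-86.5, -195.3]]
walls ends [[31.3, 104.3], [-34.1, 103.6]]
bar sleeve [[[-0.4, 258.2]], [[-0.7, 253.2]], [[-1.0, 248.2]]]
```

```bash
cat >> h.py <<'E'
B=dict(np.load("board.npz"))
TIP=14.
def pose():
    from plant import status
    s=status.state();Rm=R.from_rotvec(s["eef_rot"]).as_matrix();return np.array(s["position"]),Rm,s
def plan(wps,jaw):
    """wps: (board x,y of tool axis, tip z, heading deg board or None, list of fractions along the segment)"""
    p0,R0,s=pose();psi0=np.arctan2(R0[1,0],R0[0,0]);prev=None
    xy=(p0[:2]-B["t"])@B["M"];hd=np.degrees(psi0-B["th"]);prev=np.array([xy[0],xy[1],p0[2]-TIP,hd])
    print("now",prev.round(1),"t",round(s["t"],2),"F",np.round(s["ft_force"],1),"w",round(s["width"],3));rows=[]
    for x,y,z,h,fr in wps:
        h=prev[3]+((h-prev[3]+90)%180-90)   # half turn gives the same pusher
        g=np.array([x,y,z,h])
        for f in fr:
            c=prev+f*(g-prev);W=np.r_[B["M"]@c[:2]+B["t"],c[2]+TIP]
            s_=R0.T@(W-p0)/200;rz=-((np.radians(c[3])+B["th"]-psi0)/np.pi)
            rows.append([*np.round(s_,3).tolist(),0,0,round(float(rz),3),jaw])
        prev=g
    print(len(rows));print(str([rows]).replace(" ",""))
def slow(L,step=12): # fractions with soft start and end
    d=[4,8]+[step]*int(max(0,(L-20)//step));rest=L-sum(d)-8
    d+=[max(rest,.1),5,3];c=np.cumsum(d);return (c/c[-1]).tolist()
def push(disc,goal,back,jaw=-.58,z=12,off=32.5):
    d=np.array(goal,float)-disc;L=np.hypot(*d);u=d/L;h=np.degrees(np.arctan2(u[1],u[0]));return u,h,L,np.array(disc)-u*(off+back),np.array(goal)-u*off
E
python3 - <<'E'
from h import *
u,h,L,a,b=push((-91,-43),(66,45),13)
print(u,h,L,a,b)
plan([(a[0],a[1],80,h,[1])],-.58)
E
```

```text
[0.87231646 0.48894171] 29.271046920855888 179.98055450520204 [-130.69039889  -65.24684778] [37.64971508 29.10939444]
now [-411.4 -546.8  230.4   10.8] t 0.1 F [-0.  -0.6 -0.6] w 0.999
1
[[[1.829,-2.101,0.755,0,0,-0.103,-0.58]]]
```

>>> {"op": "move_arm", "data": {"motion": [[[0.87,-1.0,0.2,0,0,-0.05,-0.58],[0.87,-1.0,0.2,0,0,-0.05,-0.58],[0.87,-1.0,0.2,0,0,-0.05,-0.58],[0.87,-1.0,0.2,0,0,-0.05,-0.58],[0.87,-1.0,0.2,0,0,-0.05,-0.58],[0.87,-1.0,0.2,0,0,-0.05,-0.58],[0.87,-1.0,0.2,0,0,-0.05,-0.58]]]}}

```text
t: 0.8
position: [274.1, -337.5, 204.4]
eef_rot: [-3.069, -0.666, 0.0]
ft_force: [-0.4, -1.0, 0.8]
width: 0.209
grip_force: 0.0
```

```bash
python3 - <<'E'
from h import *
from plant import robot
print(robot.tips_ahead)
plan([(-130.7,-65,80,29.3,[1])],-.58)
E
```

```text
14.0
now [-276.9 -315.8  190.4   20. ] t 0.8 F [-0.4 -1.   0.8] w 0.209
1
[[[1.115,-0.928,0.554,0,0,-0.052,-0.58]]]
```

>>> {"op": "move_arm", "data": {"motion": [[[1.0,-0.82,0.4,0,0,-0.05,-0.58],[1.0,-0.82,0.4,0,0,-0.05,-0.58],[1.0,-0.82,0.4,0,0,-0.05,-0.58],[1.0,-0.82,0.4,0,0,-0.05,-0.58],[1.0,-0.82,0.4,0,0,-0.05,-0.58],[1.0,-0.82,0.4,0,0,-0.05,-0.58],[1.0,-0.82,0.4,0,0,-0.05,-0.58],[1.0,-0.82,0.4,0,0,-0.05,-0.58]]]}}

```text
t: 1.6
position: [388.2, -109.0, 125.4]
eef_rot: [3.009, 0.901, -0.001]
ft_force: [0.6, -0.4, 0.1]
width: 0.208
grip_force: 0.0
```

```bash
python3 - <<'E'
from h import *
plan([(-130.7,-65,40,29.3,[1]),(-130.7,-65,20,29.3,[1])],-.58)
E
```

```text
now [-145.2  -96.9  111.4   28.8] t 1.6 F [ 0.6 -0.4  0.1] w 0.208
2
[[[0.141,-0.105,0.357,0,0,-0.003,-0.58],[0.141,-0.105,0.457,0,0,-0.003,-0.58]]]
```

>>> {"op": "move_arm", "data": {"motion": [[[0.14,-0.105,0.35,0,0,-0.003,-0.58],[0.14,-0.105,0.35,0,0,-0.003,-0.58],[0.14,-0.105,0.35,0,0,-0.003,-0.58],[0.14,-0.105,0.35,0,0,-0.003,-0.58]]]}}

```text
t: 2.0
position: [399.9, -76.7, 55.9]
eef_rot: [3.006, 0.913, -0.001]
ft_force: [0.3, -0.1, 1.6]
width: 0.207
grip_force: 0.0
```

```bash
python3 - <<'E'
from h import *
from plant import get_image
d=get_image("wrist");np.savez("wrist1.npz",**d);print(d["position"],d["rotation"])
e=get_image("scene")
cv2.imwrite("pics/w1.png",np.hstack([d["image"],cv2.resize(e["image"][100:300,100:350],(480,384))])[:,:,::-1])
plan([(-130.7,-65,20,29.3,[1]),(-130.7,-65,12,29.3,[.5,1])],-.58)
E
```

```text
[465.42630649 -33.41193405 184.78259964] [ 2.52154208 -1.34812948 -0.21186676]
now [-129.6  -66.1   43.2   29.2] t 2.1 F [ 0.3 -0.8  0.3] w 0.207
3
[[[-0.002,-0.008,0.116,0,0,-0.0,-0.58],[-0.002,-0.008,0.136,0,0,-0.0,-0.58],[-0.002,-0.008,0.156,0,0,-0.0,-0.58]]]
```

View pics/w1.png

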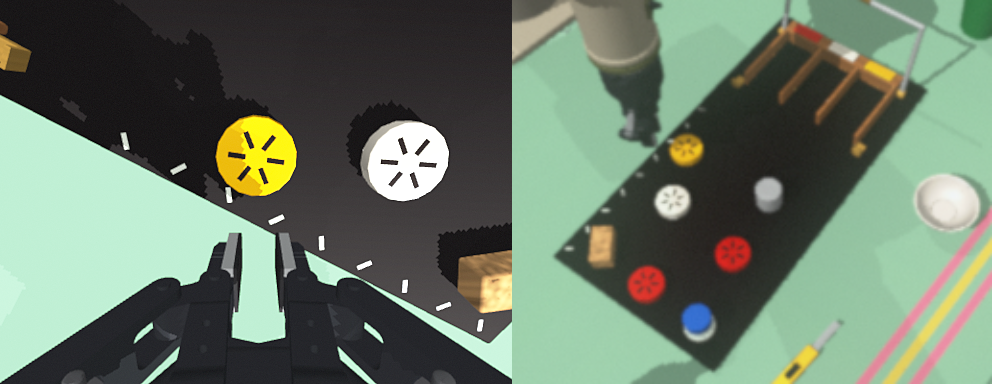

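```bash
python3 - <<'E'
from h import *
d=dict(np.load("wrist1.npz"))
f=lambda p,z:((ray(d,p,z)-B["t"])@B["M"]).round(1)
print("yel",f((258,155),22),"white",f((406,159),22))
K=d["intrinsics"];M=R.from_rotvec(d["rotation"]).as_matrix() if np.size(d["rotation"])==3 else d["rotation"]
# finger tips pixel rows ~ 234: where they lie at tip height 43
print("tips",f([(233,234),(286,234)],43),f([(233,234),(286,234)],49))
u,h,L,a,b=push((-91,-43),(66,45),13)
w=[(a[0],a[1],12,h,[.4,.7,.9,1])]
m=np.array(a)+u*11; w+=[(*m,12,h,[.5,1]),(*b,12,h,slow(L+2,16))]
plan(w,-.58)
E
```

```text
yel [[-89.5 -42.8]] white [[ -50.6 -116.9]]
tips [[-129.8  -50. ]
 [-115.9  -74.8]] [[-126.9  -49.1]
 [-113.6  -72.8]]
now [-129.6  -66.1   43.2   29.2] t 2.1 F [ 0.3 -0.8  0.3] w 0.207
21
[[[-0.001,-0.003,0.062,0,0,-0.0,-0.58],[-0.002,-0.005,0.109,0,0,-0.0,-0.58],[-0.002,-0.006,0.141,0,0,-0.0,-0.58],[-0.003,-0.007,0.156,0,0,-0.0,-0.58],[0.025,-0.007,0.156,0,0,-0.0,-0.58],[0.052,-0.007,0.156,0,0,-0.0,-0.58],[0.072,-0.007,0.156,0,0,-0.0,-0.58],[0.112,-0.007,0.156,0,0,-0.0,-0.58],[0.192,-0.007,0.156,0,0,-0.0,-0.58],[0.272,-0.007,0.157,0,0,-0.0,-0.58],[0.352,-0.007,0.157,0,0,-0.0,-0.58],[0.432,-0.007,0.157,0,0,-0.0,-0.58],[0.512,-0.007,0.157,0,0,-0.0,-0.58],[0.592,-0.007,0.157,0,0,-0.0,-0.58],[0.672,-0.007,0.157,0,0,-0.0,-0.58],[0.752,-0.007,0.157,0,0,-0.0,-0.58],[0.832,-0.007,0.157,0,0,-0.0,-0.58],[0.912,-0.007,0.158,0,0,-0.0,-0.58],[0.922,-0.007,0.158,0,0,-0.0,-0.58],[0.947,-0.007,0.158,0,0,-0.0,-0.58],[0.962,-0.007,0.158,0,0,-0.0,-0.58]]]
```

>>> {"op": "move_arm", "data": {"motion": [[[-0.002,-0.005,0.06,0,0,0,-0.58],[-0.002,-0.007,0.11,0,0,0,-0.58],[-0.002,-0.007,0.14,0,0,0,-0.58],[-0.002,-0.007,0.156,0,0,0,-0.58],[0.02,-0.007,0.156,0,0,0,-0.58]]]}}

```text
t: 2.6
position: [401.8, -71.8, 23.3]
eef_rot: [-3.005, -0.913, 0.002]
ft_force: [0.0, -0.8, 0.4]
width: 0.212
grip_force: 0.0
```

```bash
python3 - <<'E'
from h import *
u,h,L,a,b=push((-90,-43),(66,45),6)
plan([(*b,12,h,slow(L+7,18))],-.58)
E
```

```text
now [-128.7  -61.     9.3   29.3] t 2.6 F [ 0.  -0.8  0.4] w 0.212
14
[[[0.02,0.0,-0.0,0,0,-0.0,-0.58],[0.061,0.001,-0.001,0,0,-0.0,-0.58],[0.152,0.002,-0.002,0,0,-0.0,-0.58],[0.244,0.004,-0.004,0,0,-0.0,-0.58],[0.335,0.005,-0.005,0,0,-0.0,-0.58],[0.427,0.007,-0.007,0,0,-0.0,-0.58],[0.518,0.008,-0.008,0,0,-0.0,-0.58],[0.61,0.01,-0.01,0,0,-0.0,-0.58],[0.701,0.011,-0.011,0,0,-0.001,-0.58],[0.793,0.012,-0.012,0,0,-0.001,-0.58],[0.884,0.014,-0.014,0,0,-0.001,-0.58],[0.905,0.014,-0.014,0,0,-0.001,-0.58],[0.93,0.015,-0.015,0,0,-0.001,-0.58],[0.946,0.015,-0.015,0,0,-0.001,-0.58]]]
```

>>> {"op": "move_arm", "data": {"motion": [[[0.01,0,-0.014,0,0,0,-0.58],[0.04,0.001,-0.014,0,0,0,-0.58],[0.09,0.002,-0.014,0,0,0,-0.58],[0.16,0.003,-0.014,0,0,0,-0.58],[0.24,0.004,-0.014,0,0,0,-0.58],[0.32,0.005,-0.014,0,0,0,-0.58],[0.4,0.006,-0.014,0,0,0,-0.58],[0.48,0.008,-0.014,0,0,0,-0.58],[0.56,0.009,-0.014,0,0,0,-0.58],[0.64,0.01,-0.014,0,0,0,-0.58],[0.72,0.012,-0.014,0,0,0,-0.58],[0.8,0.013,-0.014,0,0,0,-0.58],[0.86,0.014,-0.014,0,0,0,-0.58],[0.91,0.015,-0.014,0,0,0,-0.58],[0.935,0.015,-0.014,0,0,0,-0.58],[0.946,0.015,-0.014,0,0,0,-0.58],[0.93,0.015,-0.014,0,0,0,-0.58]]]}}

```text
t: 4.3
position: [558.9, 29.2, 26.9]
eef_rot: [3.006, 0.914, 0.0]
ft_force: [-0.2, -0.1, -0.4]
width: 0.211
grip_force: 0.0
```

```bash
cat >> h.py <<'E'
def discs(names=("top",),save=None):
    from plant import get_image
    for n in names:
        d=get_image(n)
        if save: cv2.imwrite(f"pics/{save}_{n}.png",d["image"][:,:,::-1])
        for k,(lo,hi) in COL.items():
            for r,a in blobs(d["image"],lo,hi,60):
                q=(ray(d,r[0],22)[0]-B["t"])@B["M"]
                if abs(q[0])<135 and -265<q[1]<212: print(n,k,q.round(1),np.round(r[1],0),a)
E
python3 - <<'E'
from h import *
discs(("top","wrist"),"a")
pose();plan([(66,0,30,90,[1])],-.58)
E
```

```text
top red [  -0.4 -231.3] [16. 16.] 195.5
top red [  63.1 -133.5] [16. 15.] 192.5
top white [ -51.4 -119. ] [14. 14.] 163.5
wrist red [  58.1 -112.2] [76. 39.] 2096.0
wrist yellow [68.9 45.7] [93. 94.] 6862.0
wrist yellow [109.6  92.5] [ 7. 28.] 102.5
wrist yellow [109.3 100.3] [20. 32.] 380.0
wrist white [ 25.1 -53.2] [23.  6.] 80.0
wrist white [ 56.3 -52.4] [78. 32.] 1732.5
wrist white [ 69.2 -26.1] [41. 11.] 189.5
now [34.9 27.  12.6 29.3] t 4.4 F [-0.5  0.4  0.2] w 0.213
1
[[[0.069,0.194,-0.087,0,0,-0.337,-0.58]]]
```

```bash
cat >> h.py <<'E'
def around(c,h0,h1,r,z,n=2):
    return [(c[0]-r*np.cos(np.radians(h)),c[1]-r*np.sin(np.radians(h)),z,h,[1]) for h in np.linspace(h0,h1,int(abs(h1-h0)//8)+2)]
E
python3 - <<'E'
from h import *
plan(around((68,45.5),29,90,43,13),-.58)
E
```

```text
now [34.9 27.  12.6 29.3] t 4.4 F [-0.5  0.4  0.2] w 0.213
9
[[[-0.026,-0.001,-0.002,0,0,0.002,-0.58],[-0.024,0.028,-0.002,0,0,-0.041,-0.58],[-0.018,0.056,-0.002,0,0,-0.083,-0.58],[-0.009,0.083,-0.002,0,0,-0.125,-0.58],[0.004,0.108,-0.002,0,0,-0.168,-0.58],[0.02,0.132,-0.002,0,0,-0.21,-0.58],[0.039,0.153,-0.002,0,0,-0.252,-0.58],[0.06,0.172,-0.002,0,0,-0.295,-0.58],[0.084,0.188,-0.002,0,0,-0.337,-0.58]]]
```

>>> {"op": "move_arm", "data": {"motion": [[[-0.026,-0.001,-0.002,0,0,0,-0.58],[-0.024,0.028,-0.002,0,0,-0.041,-0.58],[-0.018,0.056,-0.002,0,0,-0.083,-0.58],[-0.009,0.083,-0.002,0,0,-0.125,-0.58],[0.004,0.108,-0.002,0,0,-0.168,-0.58],[0.02,0.132,-0.002,0,0,-0.21,-0.58],[0.039,0.153,-0.002,0,0,-0.252,-0.58],[0.06,0.172,-0.002,0,0,-0.295,-0.58],[0.084,0.188,-0.002,0,0,-0.337,-0.58],[0.084,0.188,-0.002,0,0,-0.337,-0.58],[0.084,0.188,-0.002,0,0,-0.337,-0.58]]]}}

```text
t: 5.5
position: [593.2, 7.0, 27.2]
eef_rot: [-2.137, -2.302, 0.0]
ft_force: [0.3, -0.1, -0.4]
width: 0.209
grip_force: 0.0
```

```bash
python3 - <<'E'
from h import *
discs(("wrist",),"b")
plan([(67.5,12,13,90,[.5,1]),(66,127,13,90,slow(115,14))],-.58)
E
```

```text
wrist yellow [67.1 45.9] [94. 94.] 6977.0
wrist yellow [107.9 102.3] [45. 34.] 1137.0
wrist white [ 61.3 -47.3] [32. 16.] 328.0
now [68.2  2.7 13.2 89.8] t 5.55 F [-0.3  0.2  0.3] w 0.209
13
[[[0.023,-0.002,0.001,0,0,-0.001,-0.58],[0.047,-0.004,0.001,0,0,-0.001,-0.58],[0.067,-0.004,0.001,0,0,-0.001,-0.58],[0.107,-0.005,0.001,0,0,-0.001,-0.58],[0.177,-0.006,0.001,0,0,-0.001,-0.58],[0.247,-0.007,0.001,0,0,-0.001,-0.58],[0.317,-0.008,0.001,0,0,-0.001,-0.58],[0.387,-0.01,0.001,0,0,-0.001,-0.58],[0.457,-0.011,0.001,0,0,-0.001,-0.58],[0.527,-0.012,0.001,0,0,-0.001,-0.58],[0.582,-0.013,0.001,0,0,-0.001,-0.58],[0.607,-0.013,0.001,0,0,-0.001,-0.58],[0.622,-0.014,0.001,0,0,-0.001,-0.58]]]
```

View pics/b_wrist.png

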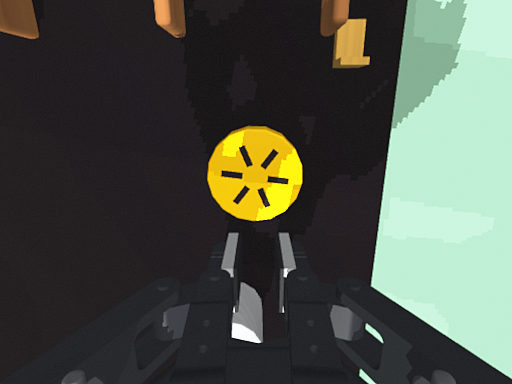

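>>> {"op": "move_arm", "data": {"motion": [[[0.025,-0.003,0.001,0,0,0,-0.58],[0.05,-0.004,0.001,0,0,0,-0.58],[0.08,-0.005,0.001,0,0,0,-0.58],[0.12,-0.006,0.001,0,0,0,-0.58],[0.18,-0.007,0.001,0,0,0,-0.58],[0.24,-0.008,0.001,0,0,0,-0.58],[0.3,-0.009,0.001,0,0,0,-0.58],[0.36,-0.01,0.001,0,0,0,-0.58],[0.42,-0.011,0.001,0,0,0,-0.58],[0.48,-0.012,0.001,0,0,0,-0.58],[0.53,-0.013,0.001,0,0,0,-0.58],[0.57,-0.013,0.001,0,0,0,-0.58],[0.59,-0.013,0.001,0,0,0,-0.58],[0.605,-0.013,0.001,0,0,0,-0.58]]]}}

```text
t: 6.95
position: [581.6, 128.0, 27.1]
eef_rot: [2.132, 2.307, -0.0]
ft_force: [0.4, -0.7, -0.1]
width: 0.211
grip_force: 0.1
```

```bash
python3 - <<'E'
from h import *
discs(("wrist",))
u,h,L,a,b=push((-51,-118),(0,45),12)
print(h,L,a,b)
plan([(66,60,40,90,[1]),(66,20,70,90,[1]),(*a,60,h,[.5,1])],-.58)
E
```

```text
wrist yellow [109.  113.4] [12. 23.] 178.5
wrist yellow [ 66.3 157.6] [91. 92.] 6608.0
72.62596286734222 170.79227148791014 [ -64.288072  -160.4697203] [-9.70477168 13.98278854]
now [ 66.2 124.3  13.1  90. ] t 7.0 F [ 0.7  0.5 -0.1] w 0.208
4
[[[-0.321,-0.001,-0.135,0,0,-0.0,-0.58],[-0.521,-0.001,-0.285,0,0,-0.0,-0.58],[-0.973,-0.327,-0.26,0,0,0.048,-0.58],[-1.424,-0.653,-0.235,0,0,0.097,-0.58]]]
```

>>> {"op": "move_arm", "data": {"motion": [[[-0.1,0,0,0,0,0,-0.58],[-0.32,0,-0.1,0,0,0,-0.58],[-0.52,-0.1,-0.26,0,0,0.02,-0.58],[-0.75,-0.22,-0.26,0,0,0.04,-0.58],[-0.97,-0.35,-0.26,0,0,0.07,-0.58],[-0.98,-0.55,-0.26,0,0,0.097,-0.58],[-0.98,-0.65,-0.26,0,0,0.097,-0.58],[-0.98,-0.65,-0.26,0,0,0.097,-0.58]]]}}

```text
t: 7.8
position: [464.6, -78.8, 78.4]
eef_rot: [-2.46, -1.952, 0.002]
ft_force: [0.3, 0.1, 1.1]
width: 0.212
grip_force: 0.0
```

```bash
python3 - <<'E'
from h import *
u,h,L,a,b=push((-51,-118),(0,45),12)
plan([(*a,60,h,[1]),(*a,30,h,[1]),(*a,13,h,[.6,1])],-.58)
E
```

```text
now [-66.7 -72.9  64.4  72.4] t 7.8 F [0.3 0.1 1.1] w 0.212
4
[[[-0.414,0.144,0.022,0,0,-0.001,-0.58],[-0.414,0.144,0.172,0,0,-0.001,-0.58],[-0.414,0.144,0.223,0,0,-0.001,-0.58],[-0.414,0.144,0.257,0,0,-0.001,-0.58]]]
```

>>> {"op": "move_arm", "data": {"motion": [[[-0.2,0.08,0,0,0,0,-0.58],[-0.41,0.144,0.02,0,0,0,-0.58],[-0.41,0.144,0.15,0,0,0,-0.58],[-0.41,0.144,0.22,0,0,0,-0.58],[-0.41,0.144,0.24,0,0,0,-0.58],[-0.41,0.144,0.24,0,0,0,-0.58]]]}}

```text
t: 8.4
position: [476.3, -163.1, 30.2]
eef_rot: [-2.455, -1.956, 0.001]
ft_force: [0.5, -0.6, -0.3]
width: 0.211
grip_force: 0.0
```

```bash
python3 - <<'E'
from h import *
discs(("wrist",))
u,h,L,a,b=push((-51,-118),(0,42),12,off=33.3)
plan([(*b,13,h,slow(L+12,16))],-.58)
E
```

```text
wrist red [ -13.1 -227.4] [26.  6.] 99.5
wrist red [  10.5 -212.6] [71. 19.] 892.5
wrist red [  51.9 -129.7] [98. 77.] 6070.0
wrist white [  62.1 -221.7] [36. 10.] 227.0
wrist white [-115.3 -139.6] [18.  6.] 82.0
wrist white [-115.2 -107.6] [ 7. 17.] 98.5
wrist white [ -51.5 -117.8] [91. 91.] 6563.0
wrist white [-115.4  -75.7] [21.  7.] 115.0
wrist white [-115.5  -43.9] [ 8. 22.] 149.0
now [ -60.9 -158.2   17.1   72.6] t 8.45 F [-0.3  0.5  0.6] w 0.207
14
[[[0.02,-0.0,0.0,0,0,0.0,-0.58],[0.059,-0.001,0.001,0,0,0.0,-0.58],[0.137,-0.002,0.003,0,0,0.0,-0.58],[0.215,-0.002,0.005,0,0,0.0,-0.58],[0.293,-0.003,0.007,0,0,0.001,-0.58],[0.372,-0.004,0.009,0,0,0.001,-0.58],[0.45,-0.005,0.011,0,0,0.001,-0.58],[0.528,-0.006,0.012,0,0,0.001,-0.58],[0.606,-0.007,0.014,0,0,0.001,-0.58],[0.684,-0.008,0.016,0,0,0.001,-0.58],[0.763,-0.008,0.018,0,0,0.001,-0.58],[0.841,-0.009,0.02,0,0,0.001,-0.58],[0.865,-0.01,0.02,0,0,0.001,-0.58],[0.88,-0.01,0.021,0,0,0.002,-0.58]]]
```

>>> {"op": "move_arm", "data": {"motion": [[[0.0,-0.015,0.01,0,0,0,-0.58],[0.03,-0.015,0.02,0,0,0,-0.58],[0.07,-0.015,0.02,0,0,0,-0.58],[0.13,-0.015,0.02,0,0,0,-0.58],[0.2,-0.014,0.02,0,0,0,-0.58],[0.27,-0.014,0.02,0,0,0,-0.58],[0.34,-0.014,0.02,0,0,0,-0.58],[0.41,-0.014,0.02,0,0,0,-0.58],[0.48,-0.014,0.02,0,0,0,-0.58],[0.55,-0.013,0.02,0,0,0,-0.58],[0.62,-0.013,0.02,0,0,0,-0.58],[0.69,-0.013,0.02,0,0,0,-0.58],[0.76,-0.012,0.02,0,0,0,-0.58],[0.82,-0.012,0.02,0,0,0,-0.58],[0.855,-0.012,0.02,0,0,0,-0.58],[0.875,-0.012,0.02,0,0,0,-0.58],[0.88,-0.012,0.02,0,0,0,-0.58]]]}}

```text
t: 10.15
position: [514.2, 8.1, 27.1]
eef_rot: [-2.458, -1.957, 0.0]
ft_force: [-0.2, -0.6, 0.9]
width: 0.206
grip_force: 0.2
```

```bash
python3 - <<'E'
from h import *
discs(("wrist",))
plan(around((0,42),72.6,90,43,13),-.58)
E
```

```text
wrist yellow [-98.7  99.1] [31. 33.] 632.5
wrist yellow [101.3  93.3] [10. 30.] 151.5
wrist white [-110.9    3.2] [17.  5.] 66.0
wrist white [ 69. -47.] [68. 31.] 1270.0
wrist white [-110.8   35. ] [ 6. 15.] 80.5
wrist white [-0.2 42.3] [92. 93.] 6656.0
now [-10.4   9.7  13.1  72.5] t 10.2 F [ 0.1 -0.4 -0.6] w 0.213
4
[[[-0.045,0.001,0.0,0,0,-0.0,-0.58],[-0.044,0.023,0.0,0,0,-0.033,-0.58],[-0.041,0.045,0.0,0,0,-0.065,-0.58],[-0.035,0.066,0.0,0,0,-0.097,-0.58]]]
```

```bash
python3 - <<'E'
from h import *
plan(around((-.2,42.3),72.6,90,43,13)+[(0,-1,13,90,[1]),(0,124.5,13,90,slow(125.5,15))],-.58)
E
```

```text
now [-10.4   9.7  13.1  72.5] t 10.2 F [ 0.1 -0.4 -0.6] w 0.213
17
[[[-0.044,-0.0,0.0,0,0,-0.0,-0.58],[-0.043,0.022,0.0,0,0,-0.033,-0.58],[-0.04,0.043,0.0,0,0,-0.065,-0.58],[-0.034,0.064,0.0,0,0,-0.097,-0.58],[-0.035,0.066,0.0,0,0,-0.097,-0.58],[-0.016,0.06,0.0,0,0,-0.097,-0.58],[0.022,0.048,0.0,0,0,-0.097,-0.58],[0.094,0.025,0.0,0,0,-0.097,-0.58],[0.165,0.003,0.0,0,0,-0.097,-0.58],[0.237,-0.02,0.0,0,0,-0.097,-0.58],[0.308,-0.042,0.0,0,0,-0.097,-0.58],[0.38,-0.065,0.0,0,0,-0.097,-0.58],[0.451,-0.087,0.0,0,0,-0.097,-0.58],[0.523,-0.11,0.0,0,0,-0.097,-0.58],[0.525,-0.111,0.0,0,0,-0.097,-0.58],[0.549,-0.118,0.0,0,0,-0.097,-0.58],[0.563,-0.123,0.0,0,0,-0.097,-0.58]]]
```

>>> {"op": "move_arm", "data": {"motion": [[[-0.045,0,0,0,0,0,-0.58],[-0.043,0.022,0,0,0,-0.033,-0.58],[-0.04,0.043,0,0,0,-0.065,-0.58],[-0.034,0.065,0,0,0,-0.097,-0.58],[-0.034,0.065,0,0,0,-0.097,-0.58],[-0.016,0.06,0,0,0,-0.097,-0.58],[0.022,0.048,0,0,0,-0.097,-0.58],[0.08,0.03,0,0,0,-0.097,-0.58],[0.14,0.011,0,0,0,-0.097,-0.58],[0.2,-0.008,0,0,0,-0.097,-0.58],[0.26,-0.027,0,0,0,-0.097,-0.58],[0.32,-0.046,0,0,0,-0.097,-0.58],[0.38,-0.065,0,0,0,-0.097,-0.58],[0.44,-0.084,0,0,0,-0.097,-0.58],[0.49,-0.1,0,0,0,-0.097,-0.58],[0.53,-0.113,0,0,0,-0.097,-0.58],[0.55,-0.119,0,0,0,-0.097,-0.58],[0.56,-0.122,0,0,0,-0.097,-0.58]]]}}

```text
t: 12.0
position: [515.5, 122.8, 27.1]
eef_rot: [2.132, 2.307, -0.0]
ft_force: [-0.8, 0.2, -0.1]
width: 0.21
grip_force: 0.1
```

```bash
python3 - <<'E'
from h import *
discs(("wrist",))
u,h,L,a,b=push((63,-133.5),(-66,-85),12,off=33.5)
print(h,L,a,b)
plan([(0,60,30,90,[1]),(*a,60,h,[.5,.8,1])],-.58)
E
```

```text
wrist yellow [-104.7   97.2] [14. 35.] 132.0
wrist yellow [104.   98.8] [40. 15.] 243.0
wrist yellow [ 64.1 158.2] [97. 95.] 7145.0
wrist white [  0.3 157.5] [91. 91.] 6522.0
159.3952959560102 137.8160005224357 [ 105.58939439 -149.51229169] [-34.64297336 -96.78926971]
now [ -0.  124.   13.1  90. ] t 12.05 F [-0.9  0.2 -0.6] w 0.211
4
[[[-0.32,0.0,-0.084,0,0,-0.0,-0.58],[-0.844,0.264,-0.159,0,0,-0.193,-0.58],[-1.158,0.423,-0.204,0,0,-0.308,-0.58],[-1.368,0.528,-0.234,0,0,-0.386,-0.58]]]
```

>>> {"op": "move_arm", "data": {"motion": [[[-0.12,0,0,0,0,0,-0.58],[-0.32,0,-0.1,0,0,-0.02,-0.58],[-0.5,0.05,-0.26,0,0,-0.06,-0.58],[-0.7,0.18,-0.26,0,0,-0.1,-0.58],[-0.9,0.32,-0.26,0,0,-0.14,-0.58],[-0.97,0.46,-0.26,0,0,-0.18,-0.58],[-0.97,0.53,-0.26,0,0,-0.22,-0.58],[-0.97,0.53,-0.26,0,0,-0.26,-0.58],[-0.97,0.53,-0.26,0,0,-0.3,-0.58],[-0.97,0.53,-0.26,0,0,-0.34,-0.58],[-0.97,0.53,-0.26,0,0,-0.386,-0.58]]]}}

```text
t: 13.15
position: [636.2, -63.3, 78.8]
eef_rot: [-0.431, -3.111, 0.0]
ft_force: [-0.1, -0.4, -0.1]
width: 0.21
grip_force: 0.0
```

```bash
python3 - <<'E'
from h import *
u,h,L,a,b=push((63,-133.5),(-66,-85),12,off=33.5)
plan([(*a,60,h,[.5,1]),(*a,30,h,[1]),(*a,13,h,[.6,1])],-.58)
E
```

```text
now [105.6 -70.9  64.8 159.7] t 13.15 F [-0.1 -0.4 -0.1] w 0.21
5
[[[-0.068,-0.184,0.012,0,0,0.001,-0.58],[-0.136,-0.369,0.024,0,0,0.002,-0.58],[-0.136,-0.369,0.174,0,0,0.002,-0.58],[-0.136,-0.369,0.225,0,0,0.002,-0.58],[-0.136,-0.369,0.259,0,0,0.002,-0.58]]]
```

>>> {"op": "move_arm", "data": {"motion": [[[-0.07,-0.18,0.01,0,0,0,-0.58],[-0.136,-0.37,0.03,0,0,0,-0.58],[-0.136,-0.37,0.16,0,0,0,-0.58],[-0.136,-0.37,0.22,0,0,0,-0.58],[-0.136,-0.37,0.255,0,0,0,-0.58],[-0.136,-0.37,0.255,0,0,0,-0.58]]]}}

```text
t: 13.75
position: [640.8, -140.4, 26.4]
eef_rot: [-0.437, -3.108, -0.001]
ft_force: [0.3, -0.4, -0.0]
width: 0.206
grip_force: 0.0
```

```bash
python3 - <<'E'
from h import *
discs(("wrist",),"r")
u,h,L,a,b=push((63,-133.5),(-66,-85),12,off=33.5)
plan([(*b,13,h,slow(L+12,15))],-.58)
E
```

```text
wrist red [  62.3 -134.1] [95. 95.] 7108.5
wrist red [   4.1 -216.9] [104.  69.] 5609.0
wrist white [  79.4 -220.9] [71. 43.] 1686.5
wrist white [ 50.2 -38.8] [104. 111.] 8946.0
now [ 105.1 -148.2   13.7  159.5] t 13.8 F [ 0.5 -0.5  0.9] w 0.207
13
[[[0.02,-0.0,0.0,0,0,0.0,-0.58],[0.06,-0.0,0.0,0,0,0.0,-0.58],[0.134,-0.001,0.001,0,0,0.0,-0.58],[0.209,-0.001,0.001,0,0,0.0,-0.58],[0.283,-0.001,0.002,0,0,0.0,-0.58],[0.358,-0.002,0.002,0,0,0.0,-0.58],[0.432,-0.002,0.003,0,0,0.0,-0.58],[0.507,-0.002,0.003,0,0,0.0,-0.58],[0.581,-0.003,0.003,0,0,0.001,-0.58],[0.656,-0.003,0.004,0,0,0.001,-0.58],[0.705,-0.003,0.004,0,0,0.001,-0.58],[0.729,-0.003,0.004,0,0,0.001,-0.58],[0.744,-0.003,0.004,0,0,0.001,-0.58]]]
```

>>> {"op": "move_arm", "data": {"motion": [[[0.01,-0.006,0.003,0,0,0,-0.58],[0.04,-0.006,0.003,0,0,0,-0.58],[0.08,-0.006,0.003,0,0,0,-0.58],[0.14,-0.006,0.003,0,0,0,-0.58],[0.21,-0.006,0.003,0,0,0,-0.58],[0.28,-0.006,0.003,0,0,0,-0.58],[0.35,-0.006,0.003,0,0,0,-0.58],[0.42,-0.006,0.003,0,0,0,-0.58],[0.49,-0.006,0.003,0,0,0,-0.58],[0.56,-0.006,0.003,0,0,0,-0.58],[0.63,-0.006,0.003,0,0,0,-0.58],[0.69,-0.006,0.003,0,0,0,-0.58],[0.725,-0.006,0.003,0,0,0,-0.58],[0.742,-0.006,0.003,0,0,0,-0.58],[0.744,-0.006,0.003,0,0,0,-0.58]]]}}

```text
t: 15.3
position: [498.6, -101.3, 27.7]
eef_rot: [0.438, 3.111, -0.0]
ft_force: [0.2, 0.1, 0.9]
width: 0.21
grip_force: 0.0
```

```bash
python3 - <<'E'
from h import *
discs(("wrist",))
plan(around((-66,-86),159.5,90,43,13),-.58)
E
```

```text
wrist red [ -24.9 -226.8] [14. 61.] 516.0
wrist red [-66.3 -86.1] [92. 93.] 6644.0
wrist white [-121.4 -170.3] [23.  7.] 127.0
wrist white [-121.4 -138.4] [ 7. 21.] 128.5
wrist white [-121.5 -106.6] [22.  7.] 139.0
wrist white [-121.7  -74.7] [ 7. 24.] 145.0
wrist white [-121.7  -42.9] [23.  8.] 167.0
wrist white [-121.1  -11.4] [ 8. 23.] 149.0
now [-34.3 -98.1  13.7 159.5] t 15.35 F [ 0.  -0.3 -0.1] w 0.209
10
[[[-0.046,0.001,0.003,0,0,-0.0,-0.58],[-0.044,-0.028,0.003,0,0,0.043,-0.58],[-0.038,-0.056,0.003,0,0,0.086,-0.58],[-0.028,-0.084,0.003,0,0,0.129,-0.58],[-0.015,-0.109,0.003,0,0,0.171,-0.58],[0.001,-0.133,0.003,0,0,0.214,-0.58],[0.021,-0.155,0.003,0,0,0.257,-0.58],[0.043,-0.173,0.003,0,0,0.3,-0.58],[0.068,-0.188,0.003,0,0,0.343,-0.58],[0.094,-0.2,0.003,0,0,0.386,-0.58]]]
```

>>> {"op": "move_arm", "data": {"motion": [[[-0.046,0.001,0.003,0,0,0,-0.58],[-0.044,-0.028,0.003,0,0,0.043,-0.58],[-0.038,-0.056,0.003,0,0,0.086,-0.58],[-0.028,-0.084,0.003,0,0,0.129,-0.58],[-0.015,-0.109,0.003,0,0,0.171,-0.58],[0.001,-0.133,0.003,0,0,0.214,-0.58],[0.021,-0.155,0.003,0,0,0.257,-0.58],[0.043,-0.173,0.003,0,0,0.3,-0.58],[0.068,-0.188,0.003,0,0,0.343,-0.58],[0.094,-0.2,0.003,0,0,0.386,-0.58],[0.094,-0.2,0.003,0,0,0.386,-0.58],[0.094,-0.2,0.003,0,0,0.386,-0.58]]]}}

```text
t: 16.55
position: [470.3, -134.9, 27.0]
eef_rot: [2.128, 2.31, 0.0]
ft_force: [-0.3, -0.8, 0.9]
width: 0.215
grip_force: 0.0
```

```bash
python3 - <<'E'
from h import *
discs(("wrist",))
plan([(-66.2,-120,13,90,[.5,1]),(-66,65,13,90,slow(185,15))],-.58)
E
```

```text
wrist red [  -5.  -207.5] [41.  7.] 222.5
wrist red [-64.4 -85.5] [95. 95.] 7018.5
wrist white [  80.8 -205.1] [26.  8.] 120.0
wrist white [-117.6 -136.6] [18.  6.] 84.5
wrist white [-117.6 -104.6] [ 6. 18.] 99.5
wrist white [-117.7  -72.9] [22.  6.] 118.5
wrist white [ 36.2 -48.2] [37. 41.] 1099.0
wrist white [-117.9  -41.1] [ 8. 21.] 153.5
now [ -65.3 -129.2   13.    90.2] t 16.6 F [ 0.6  0.3 -0.2] w 0.208
18
[[[0.023,-0.002,-0.0,0,0,0.001,-0.58],[0.046,-0.004,-0.0,0,0,0.001,-0.58],[0.066,-0.004,-0.0,0,0,0.001,-0.58],[0.106,-0.004,-0.0,0,0,0.001,-0.58],[0.181,-0.004,-0.0,0,0,0.001,-0.58],[0.256,-0.003,-0.0,0,0,0.001,-0.58],[0.331,-0.003,-0.0,0,0,0.001,-0.58],[0.406,-0.003,-0.0,0,0,0.001,-0.58],[0.481,-0.002,-0.0,0,0,0.001,-0.58],[0.556,-0.002,-0.0,0,0,0.001,-0.58],[0.631,-0.002,-0.0,0,0,0.001,-0.58],[0.706,-0.001,-0.0,0,0,0.001,-0.58],[0.781,-0.001,-0.0,0,0,0.001,-0.58],[0.856,-0.001,-0.0,0,0,0.001,-0.58],[0.931,-0.0,-0.0,0,0,0.001,-0.58],[0.931,-0.0,-0.0,0,0,0.001,-0.58],[0.956,-0.0,-0.0,0,0,0.001,-0.58],[0.971,-0.0,-0.0,0,0,0.001,-0.58]]]
```

>>> {"op": "move_arm", "data": {"motion": [[[0.02,-0.002,0,0,0,0.001,-0.58],[0.05,-0.003,0,0,0,0.001,-0.58],[0.09,-0.003,0,0,0,0.001,-0.58],[0.15,-0.003,0,0,0,0.001,-0.58],[0.22,-0.003,0,0,0,0.001,-0.58],[0.29,-0.003,0,0,0,0.001,-0.58],[0.36,-0.003,0,0,0,0.001,-0.58],[0.43,-0.003,0,0,0,0.001,-0.58],[0.5,-0.003,0,0,0,0.001,-0.58],[0.57,-0.003,0,0,0,0.001,-0.58],[0.64,-0.003,0,0,0,0.001,-0.58],[0.69,-0.003,0,0,0,0.001,-0.58],[0.72,-0.003,0,0,0,0.001,-0.58],[0.73,-0.003,0,0,0,0.001,-0.58]]]}}

```text
t: 18.0
position: [457.6, 11.5, 26.9]
eef_rot: [2.136, 2.304, -0.0]
ft_force: [0.6, -1.0, 0.8]
width: 0.21
grip_force: 0.2
```

```bash
python3 - <<'E'
from h import *
discs(("wrist",))
plan([(-66,153,13,90,slow(136,15))],-.58)
E
```

```text
wrist red [-66.1  51.4] [93. 93.] 6710.0
wrist yellow [-106.6   99.2] [31. 34.] 569.0
wrist white [ 75.3 -47. ] [45. 32.] 746.5
wrist white [-118.1   36. ] [ 6. 18.] 94.0
now [-66.5  17.5  12.9  89.8] t 18.05 F [ 0.2 -0.3 -0.1] w 0.211
12
[[[0.02,0.0,-0.0,0,0,-0.0,-0.58],[0.06,0.0,-0.0,0,0,-0.0,-0.58],[0.134,0.0,-0.0,0,0,-0.0,-0.58],[0.209,0.0,-0.0,0,0,-0.0,-0.58],[0.284,0.0,-0.0,0,0,-0.0,-0.58],[0.359,0.0,-0.0,0,0,-0.0,-0.58],[0.433,0.0,-0.0,0,0,-0.001,-0.58],[0.508,0.001,-0.0,0,0,-0.001,-0.58],[0.583,0.001,-0.0,0,0,-0.001,-0.58],[0.638,0.001,-0.0,0,0,-0.001,-0.58],[0.662,0.001,-0.0,0,0,-0.001,-0.58],[0.677,0.001,-0.0,0,0,-0.001,-0.58]]]
```

>>> {"op": "move_arm", "data": {"motion": [[[0.02,0,0,0,0,0,-0.58],[0.06,0,0,0,0,0,-0.58],[0.12,0,0,0,0,0,-0.58],[0.18,0,0,0,0,0,-0.58],[0.24,0,0,0,0,0,-0.58],[0.3,0,0,0,0,0,-0.58],[0.36,0,0,0,0,0,-0.58],[0.42,0,0,0,0,0,-0.58],[0.48,0,0,0,0,0,-0.58],[0.54,0,0,0,0,0,-0.58],[0.59,0,0,0,0,0,-0.58],[0.63,0,0,0,0,0,-0.58],[0.655,0,0,0,0,0,-0.58],[0.67,0,0,0,0,0,-0.58]]]}}

```text
t: 19.45
position: [447.5, 144.9, 26.9]
eef_rot: [2.136, 2.304, -0.0]
ft_force: [-0.0, -0.5, 0.4]
width: 0.212
grip_force: 0.2
```

```bash
python3 - <<'E'
from h import *
discs(("wrist",),"in")
u,h,L,a,b=push((-.7,-231),(-66,-85),12,off=33.7)
print(h,L,a,b)
plan([(-66,60,30,90,[1]),(-40,-40,70,h,[1]),(*a,70,h,[1])],-.58)
E
```

```text
wrist red [-65.6 185.5] [92. 93.] 6689.0
wrist yellow [ 52.5 159.6] [87. 40.] 2673.0
wrist white [ -1.4 158.3] [88. 88.] 5911.5
114.09707124623635 159.93776914787827 [  17.95856962 -272.71747571] [ -52.24083597 -115.76321513]
now [-66.1 151.6  12.9  89.8] t 19.5 F [ 0.2  1.  -0.4] w 0.208
3
[[[-0.458,0.002,-0.086,0,0,-0.001,-0.58],[-0.958,0.134,-0.286,0,0,-0.135,-0.58],[-2.12,0.427,-0.286,0,0,-0.135,-0.58]]]
```

Red 2 is at y=185. Retreat and go to the last one.

>>> {"op": "move_arm", "data": {"motion": [[[-0.1,0,0,0,0,0,-0.58],[-0.25,0,0,0,0,0,-0.58],[-0.45,0,-0.1,0,0,0,-0.58],[-0.65,0.05,-0.28,0,0,-0.03,-0.58],[-0.85,0.1,-0.28,0,0,-0.06,-0.58],[-1.0,0.14,-0.28,0,0,-0.1,-0.58],[-1.0,0.14,-0.28,0,0,-0.135,-0.58],[-1.0,0.14,-0.28,0,0,-0.135,-0.58]]]}}

```text
t: 20.3
position: [490.6, -54.1, 83.0]
eef_rot: [1.605, 2.701, 0.0]
ft_force: [-0.3, 0.0, -0.2]
width: 0.211
grip_force: 0.0
```

```bash
python3 - <<'E'
from h import *
u,h,L,a,b=push((-.7,-231),(-66,-85),12,off=33.7)
plan([(*a,60,h,[.5,1]),(*a,30,h,[1]),(*a,13,h,[.6,1])],-.58)
E
```

```text
now [-38.8 -50.3  69.  114.1] t 20.3 F [-0.3  0.  -0.2] w 0.211
5
[[[-0.566,-0.097,0.022,0,0,-0.0,-0.58],[-1.131,-0.194,0.045,0,0,-0.0,-0.58],[-1.131,-0.194,0.195,0,0,-0.0,-0.58],[-1.131,-0.194,0.246,0,0,-0.0,-0.58],[-1.131,-0.194,0.28,0,0,-0.0,-0.58]]]
```

>>> {"op": "move_arm", "data": {"motion": [[[-0.25,-0.05,0,0,0,0,-0.58],[-0.5,-0.09,0,0,0,0,-0.58],[-0.75,-0.14,0,0,0,0,-0.58],[-0.98,-0.19,0,0,0,0,-0.58],[-0.98,-0.19,0,0,0,0,-0.58],[-0.98,-0.19,0,0,0,0,-0.58]]]}}

```text
t: 20.9
position: [550.6, -243.4, 82.1]
eef_rot: [-1.609, -2.697, -0.0]
ft_force: [0.3, 0.7, -0.8]
width: 0.214
grip_force: 0.0
```

```bash
python3 - <<'E'
from h import *
u,h,L,a,b=push((-.7,-231),(-66,-85),12,off=33.7)
discs(("wrist",))
plan([(*a,60,h,[1]),(*a,30,h,[1]),(*a,13,h,[.6,1])],-.58)
E
```

```text
wrist red [  -1.1 -230. ] [66. 66.] 3438.0
wrist white [  75.5 -227.3] [30. 53.] 741.0
wrist white [-116.1 -245. ] [ 5. 15.] 61.5
wrist white [-116.2 -212.2] [17.  5.] 73.5
wrist white [-116.3 -179.5] [ 6. 16.] 85.0
now [   6.1 -242.6   68.2  114. ] t 20.95 F [ 0.3  0.5 -1. ] w 0.208
4
[[[-0.162,-0.007,0.041,0,0,-0.001,-0.58],[-0.162,-0.007,0.191,0,0,-0.001,-0.58],[-0.162,-0.007,0.242,0,0,-0.001,-0.58],[-0.162,-0.007,0.276,0,0,-0.001,-0.58]]]
```

>>> {"op": "move_arm", "data": {"motion": [[[-0.162,-0.007,0.04,0,0,0,-0.58],[-0.162,-0.007,0.16,0,0,0,-0.58],[-0.162,-0.007,0.23,0,0,0,-0.58],[-0.162,-0.007,0.27,0,0,0,-0.58],[-0.162,-0.007,0.27,0,0,0,-0.58]]]}}

```text
t: 21.45
position: [563.9, -270.2, 27.1]
eef_rot: [-1.601, -2.699, -0.0]
ft_force: [-0.1, 1.2, -0.7]
width: 0.209
grip_force: 0.0
```

```bash
python3 - <<'E'
from h import *
u,h,L,a,b=push((-.9,-230.5),(-66,-85),12,off=33.7)
discs(("wrist",))
plan([(*b,13,h,slow(L+12,15))],-.58)
E
```

```text
wrist red [  -1.2 -230.5] [95. 95.] 7037.5
wrist white [  73.7 -228.7] [42. 74.] 1606.5
wrist white [-112.6 -245.5] [ 7. 21.] 134.0
wrist white [-114.4 -212.6] [16.  7.] 96.0
now [  18.1 -272.2   14.4  114.1] t 21.5 F [-0.4 -0.2  1.3] w 0.213
15
[[[0.02,-0.0,0.0,0,0,0.0,-0.58],[0.06,-0.0,0.001,0,0,0.0,-0.58],[0.135,-0.0,0.001,0,0,0.0,-0.58],[0.21,-0.0,0.002,0,0,0.0,-0.58],[0.285,-0.0,0.003,0,0,0.0,-0.58],[0.36,-0.0,0.004,0,0,0.0,-0.58],[0.435,-0.0,0.004,0,0,0.0,-0.58],[0.51,-0.0,0.005,0,0,0.0,-0.58],[0.586,-0.001,0.006,0,0,0.0,-0.58],[0.661,-0.001,0.006,0,0,0.0,-0.58],[0.736,-0.001,0.007,0,0,0.0,-0.58],[0.811,-0.001,0.008,0,0,0.0,-0.58],[0.818,-0.001,0.008,0,0,0.0,-0.58],[0.843,-0.001,0.008,0,0,0.0,-0.58],[0.858,-0.001,0.008,0,0,0.0,-0.58]]]
```

>>> {"op": "move_arm", "data": {"motion": [[[0.02,0,0.005,0,0,0,-0.58],[0.06,0,0.006,0,0,0,-0.58],[0.11,0,0.006,0,0,0,-0.58],[0.17,0,0.006,0,0,0,-0.58],[0.24,0,0.006,0,0,0,-0.58],[0.31,0,0.006,0,0,0,-0.58],[0.38,0,0.006,0,0,0,-0.58],[0.45,0,0.006,0,0,0,-0.58],[0.52,0,0.006,0,0,0,-0.58],[0.59,0,0.006,0,0,0,-0.58],[0.66,0,0.006,0,0,0,-0.58],[0.73,0,0.006,0,0,0,-0.58],[0.79,0,0.006,0,0,0,-0.58],[0.83,0,0.006,0,0,0,-0.58],[0.85,0,0.006,0,0,0,-0.58],[0.858,0,0.006,0,0,0,-0.58]]]}}

```text
t: 23.1
position: [482.9, -121.2, 27.7]
eef_rot: [-1.603, -2.702, 0.0]
ft_force: [0.4, -0.6, 0.4]
width: 0.212
grip_force: 0.1
```

```bash
python3 - <<'E'
from h import *
discs(("wrist",))
plan(around((-66,-85),114,90,43,13),-.58)
E
```

```text
wrist red [-65.7 -86.1] [92. 92.] 6626.0
wrist white [-119.1 -167.9] [ 6. 17.] 79.0
wrist white [-119.3 -136.1] [18.  6.] 92.0
wrist white [ 43.9 -48.4] [68. 35.] 1631.5
wrist white [-119.4 -104.3] [ 7. 19.] 107.0
wrist white [-119.5  -72.4] [22.  7.] 128.0
wrist white [-119.5  -40.6] [ 8. 23.] 154.5
now [ -51.7 -116.7   13.7  114.1] t 23.15 F [ 0.2 -0.4 -0.7] w 0.211
5
[[[-0.041,-0.001,0.003,0,0,0.001,-0.58],[-0.04,-0.023,0.003,0,0,0.034,-0.58],[-0.036,-0.046,0.003,0,0,0.067,-0.58],[-0.03,-0.067,0.003,0,0,0.101,-0.58],[-0.022,-0.088,0.003,0,0,0.134,-0.58]]]
```

>>> {"op": "move_arm", "data": {"motion": [[[-0.043,0,0.003,0,0,0,-0.58],[-0.042,-0.023,0.003,0,0,0.034,-0.58],[-0.038,-0.046,0.003,0,0,0.067,-0.58],[-0.032,-0.067,0.003,0,0,0.101,-0.58],[-0.024,-0.088,0.003,0,0,0.134,-0.58],[-0.024,-0.088,0.003,0,0,0.134,-0.58],[-0.024,-0.088,0.003,0,0,0.134,-0.58]]]}}

```text
t: 23.85
position: [470.3, -134.9, 27.2]
eef_rot: [2.13, 2.309, 0.0]
ft_force: [0.3, -0.4, -0.1]
width: 0.212
grip_force: 0.0
```

```bash
python3 - <<'E'
from h import *
plan([(-66,-119,13,90,[1]),(-66,18,13,90,[1])],-.58)
E
```

```text
now [ -65.3 -129.2   13.2   90.1] t 23.85 F [ 0.3 -0.4 -0.1] w 0.212
2
[[[0.051,-0.003,0.001,0,0,0.001,-0.58],[0.736,-0.002,0.001,0,0,0.001,-0.58]]]
```

>>> {"op": "move_arm", "data": {"motion": [[[0.02,-0.002,0,0,0,0.001,-0.58],[0.05,-0.003,0,0,0,0.001,-0.58],[0.09,-0.003,0,0,0,0.001,-0.58],[0.15,-0.003,0,0,0,0.001,-0.58],[0.22,-0.003,0,0,0,0.001,-0.58],[0.29,-0.003,0,0,0,0.001,-0.58],[0.36,-0.003,0,0,0,0.001,-0.58],[0.43,-0.003,0,0,0,0.001,-0.58],[0.5,-0.003,0,0,0,0.001,-0.58],[0.57,-0.003,0,0,0,0.001,-0.58],[0.64,-0.003,0,0,0,0.001,-0.58],[0.69,-0.003,0,0,0,0.001,-0.58],[0.72,-0.003,0,0,0,0.001,-0.58],[0.73,-0.003,0,0,0,0.001,-0.58]]]}}

```text
t: 25.25
position: [457.9, 11.9, 27.1]
eef_rot: [2.135, 2.304, -0.0]
ft_force: [-0.3, -0.5, 0.7]
width: 0.206
grip_force: 0.2
```

```bash
python3 - <<'E'
from h import *
discs(("wrist",))
plan([(-66,106,13,90,[1])],-.58)
E
```

```text
wrist red [-65.7  51.8] [93. 93.] 6688.5
wrist yellow [-106.5   99.8] [34. 31.] 551.0
wrist white [ 74.2 -45.9] [51. 31.] 740.5
wrist white [-118.1   36. ] [ 6. 18.] 93.0
now [-66.2  17.9  13.1  89.8] t 25.3 F [0.1 1.1 0.3] w 0.212
1
[[[0.44,-0.0,0.0,0,0,-0.001,-0.58]]]
```

>>> {"op": "move_arm", "data": {"motion": [[[0.02,0,0,0,0,0,-0.58],[0.06,0,0,0,0,0,-0.58],[0.11,0,0,0,0,0,-0.58],[0.17,0,0,0,0,0,-0.58],[0.23,0,0,0,0,0,-0.58],[0.29,0,0,0,0,0,-0.58],[0.34,0,0,0,0,0,-0.58],[0.38,0,0,0,0,0,-0.58],[0.41,0,0,0,0,0,-0.58],[0.425,0,0,0,0,0,-0.58],[0.435,0,0,0,0,0,-0.58],[0.435,0,0,0,0,0,-0.58]]]}}

```text
t: 26.5
position: [451.4, 98.1, 27.1]
eef_rot: [-2.136, -2.303, 0.0]
ft_force: [-0.8, 0.0, -0.5]
width: 0.209
grip_force: 0.0
```

```bash
python3 - <<'E'
from h import *
discs(("wrist",))
plan([(-66,60,13,90,[1])],-.58)
E
```

```text
wrist red [-66. 165.] [201. 104.] 15565.5
wrist yellow [-107.   101.3] [26. 28.] 258.0
wrist yellow [ 46.6 157.2] [89. 21.] 1019.5
wrist white [-1.000e-01  1.572e+02] [96. 99.] 7441.5
now [-65.9 104.3  13.1  89.8] t 26.55 F [-0.3 -0.3  0.3] w 0.208
1
[[[-0.222,0.0,0.001,0,0,-0.001,-0.58]]]
```

>>> {"op": "move_arm", "data": {"motion": [[[-0.1,0,0,0,0,0,-0.58],[-0.25,0,-0.05,0,0,0,-0.58],[-0.25,0.1,-0.25,0,0,0,-0.58],[-0.25,0.2,-0.45,0,0,0,-0.58],[-0.2,0.33,-0.62,0,0,0,-0.58],[-0.1,0.33,-0.8,0,0,0,-0.58],[0.1,0.33,-0.84,0,0,0,-0.58],[0.3,0.33,-0.84,0,0,0,-0.58],[0.5,0.33,-0.84,0,0,0,-0.58],[0.7,0.33,-0.84,0,0,0,-0.58],[0.9,0.33,-0.84,0,0,0,-0.58],[0.93,0.33,-0.84,0,0,0,-0.58],[0.93,0.33,-0.84,0,0,0,-0.58],[0.93,0.33,-0.84,0,0,0,-0.58]]]}}

```text
t: 27.95
position: [503.4, 287.4, 194.8]
eef_rot: [2.137, 2.303, -0.001]
ft_force: [0.7, -1.1, 0.0]
width: 0.207
grip_force: 0.0
```

```bash
python3 - <<'E'
from h import *
from plant import get_image
d=get_image("top");e=get_image("scene")
cv2.imwrite("pics/bail.png",np.hstack([cv2.resize(d["image"][160:290,140:300],None,fx=2.5,fy=2.5),cv2.resize(e["image"][50:180,190:350],None,fx=2.5,fy=2.5)])[:,:,::-1])
plan([(0,288,123,90,[1])],-.58)
E
```

```text
now [  0.9 288.7 181.   89.7] t 28.05 F [-0.3 -0.9  0.9] w 0.211
1
[[[-0.004,-0.005,0.29,0,0,-0.002,-0.58]]]
```

View pics/bail.png

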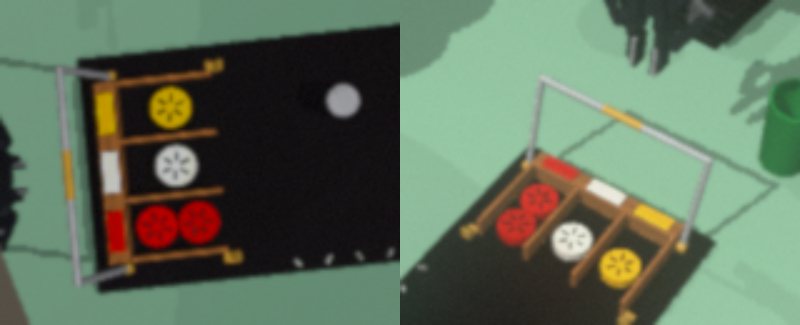

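>>> {"op": "move_arm", "data": {"motion": [[[-0.004,-0.005,0.12,0,0,0,-0.58],[-0.004,-0.005,0.24,0,0,0,-0.58],[-0.03,-0.005,0.29,0,0,0,-0.58],[-0.07,-0.005,0.29,0,0,0,-0.58],[-0.1,-0.005,0.288,0,0,0,-0.58],[-0.13,-0.005,0.285,0,0,0,-0.58],[-0.17,-0.005,0.28,0,0,0,-0.58],[-0.21,-0.005,0.275,0,0,0,-0.58],[-0.26,-0.005,0.275,0,0,0,-0.58],[-0.31,-0.005,0.278,0,0,0,-0.58],[-0.365,-0.005,0.286,0,0,0,-0.58],[-0.42,-0.005,0.3,0,0,0,-0.58],[-0.48,-0.005,0.32,0,0,0,-0.58],[-0.535,-0.005,0.345,0,0,0,-0.58],[-0.585,-0.005,0.372,0,0,0,-0.58],[-0.635,-0.005,0.408,0,0,0,-0.58],[-0.68,-0.005,0.448,0,0,0,-0.58],[-0.68,-0.005,0.448,0,0,0,-0.58]]]}}

```text
t: 29.85
position: [511.4, 151.3, 103.5]
eef_rot: [-2.137, -2.301, 0.004]
ft_force: [-0.5, 0.0, 0.6]
width: 0.209
grip_force: 0.0
```

```bash
python3 - <<'E'
from h import *
from plant import get_image
e=get_image("scene");w=get_image("wrist")
cv2.imwrite("pics/bail2.png",np.hstack([cv2.resize(e["image"][50:180,190:350],None,fx=2.5,fy=2.5),cv2.resize(w["image"],(400,325))])[:,:,::-1])
plan([(0,200,130,90,[1]),(0,137,130,90,[1])],-1)
E
```

```text
now [ -1.1 154.   91.   89.8] t 29.95 F [-0.6  0.   0.2] w 0.209
2
[[[0.23,0.004,-0.195,0,0,-0.001,-1],[-0.085,0.006,-0.195,0,0,-0.001,-1]]]
```

View pics/bail2.png

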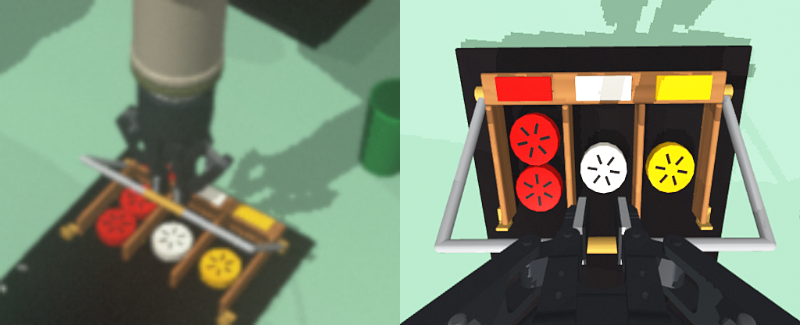

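```bash
cat >> h.py <<'E'
def theta(d,px):
    z=np.arange(17,139,.5);q=np.array([((ray(d,px,k)[0]-B["t"])@B["M"]) for k in z])
    e=np.hypot(222-q[:,1],z-17)-122
    i=np.argsort(abs(e))[:4];return [(round(np.arctan2(z[k]-17,222-q[k,1]),3),q[k].round(1).tolist(),z[k],round(e[k],1)) for k in i]
E
python3 - <<'E'
from h import *
from plant import get_image
d=get_image("wrist");im=d["image"]
# bar ends left/right of gripper: gray wire near columns 70 & 440
for x in (85,100,415,430):
    c=im[250:330,x].astype(int);print(x,[250+i for i in range(80) if c[i].min()>100 and c[i].max()-c[i].min()<25])
b=[(r,a) for r,a in blobs(im,(15,100,100),(35,255,255),60) if 270<r[0][1]<310];print(b)
for r,a in b: print(theta(d,r[0]))
E
```

```text
85 [283, 284, 285, 286, 287, 288, 289, 290, 291, 292, 293, 294, 295, 296, 297, 298]
100 [283, 284, 285, 286, 287, 288, 289, 290, 291, 292, 293, 294, 295, 296, 297, 298]
415 [282, 283, 284, 285, 286, 287, 288, 289, 290, 291, 292, 293, 294, 295, 296]
430 [281, 282, 283, 284, 285, 286, 287, 288, 289, 290, 291, 292, 293, 294, 295, 296]
[(((258.0, 289.5), (19.0, 38.0), 90.0), 694.5)]
[(np.float64(0.777), [-1.1, 135.0], np.float64(102.5), np.float64(-0.0)), (np.float64(0.496), [-1.2, 114.7], np.float64(75.0), np.float64(-0.0)), (np.float64(0.491), [-1.2, 114.3], np.float64(74.5), np.float64(0.1)), (np.float64(0.782), [-1.1, 135.4], np.float64(103.0), np.float64(0.1))]
```

>>> {"op": "move_arm", "data": {"motion": [[[0.05,0,0,0,0,0,-0.58],[0.08,0.005,-0.05,0,0,0,-0.58],[0.08,0.005,-0.15,0,0,0,-0.58],[0.02,0.005,-0.17,0,0,0,-0.58],[-0.06,0.005,-0.16,0,0,0,-0.58],[-0.1,0.005,-0.12,0,0,0,-0.58],[-0.12,0.005,-0.08,0,0,0,-0.58],[-0.14,0.005,-0.043,0,0,0,-0.58],[-0.175,0.005,0.0055,0,0,0,-0.58],[-0.207,0.005,0.0575,0,0,0,-0.58],[-0.235,0.005,0.11,0,0,0,-0.58],[-0.255,0.005,0.165,0,0,0,-0.58],[-0.265,0.005,0.2,0,0,0,-0.58],[-0.27,0.005,0.23,0,0,0,-0.58],[-0.27,0.005,0.23,0,0,0,-0.58]]]}}

```text
t: 31.5
position: [516.8, 99.0, 58.4]
eef_rot: [-2.136, -2.302, 0.002]
ft_force: [-0.4, 1.6, 0.2]
width: 0.209
grip_force: 0.0
```

```bash
python3 - <<'E'
from h import *
from plant import get_image
e=get_image("scene");w=get_image("wrist")
cv2.imwrite("pics/bail3.png",np.hstack([cv2.resize(e["image"][50:180,190:350],None,fx=2.5,fy=2.5),cv2.resize(w["image"],(400,325))])[:,:,::-1])
plan([(0,98,21,90,[1])],-.58)
E
```

```text
now [1.000e-01 1.004e+02 4.560e+01 8.980e+01] t 31.6 F [ 1.4  0.2 -0.4] w 0.21
1
[[[-0.012,-0.001,0.123,0,0,-0.001,-0.58]]]
```

View pics/bail3.png

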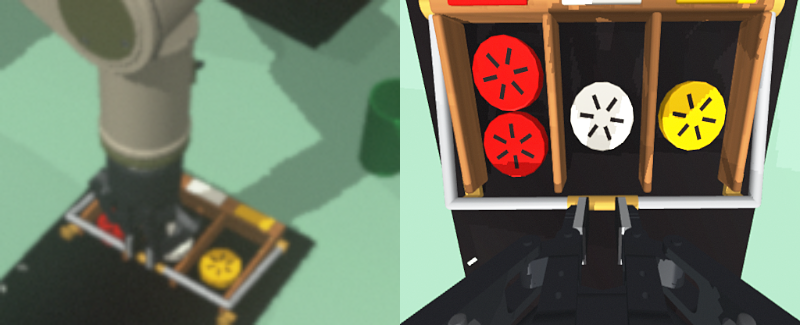

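```bash
python3 - <<'E'
from h import *
from plant import get_image
d=get_image("wrist");im=d["image"]
for r,a in blobs(im,(15,80,80),(35,255,255),60):
    if 225<r[0][1]<255 and 200<r[0][0]<310: print(r,theta(d,r[0]))
for x in (80,120,380,430):
    c=im[200:270,x].astype(int);g=[200+i for i in range(70) if c[i].min()>100 and c[i].max()-c[i].min()<25]
    if g: print(x,g[0],g[-1],theta(d,(x,(g[0]+g[-1])/2))[:3])
E
```

```text
((258.4261474609375, 239.08627319335938), (17.84587860107422, 90.90834045410156), 88.91908264160156) [(np.float64(0.76), [0.5, 133.6], np.float64(101.0), np.float64(-0.0)), (np.float64(0.185), [0.5, 102.0], np.float64(39.5), np.float64(0.1)), (np.float64(0.19), [0.5, 102.3], np.float64(40.0), np.float64(-0.1)), (np.float64(0.764), [0.5, 133.8], np.float64(101.5), np.float64(0.1))]
80 233 247 [(np.float64(0.759), [-58.8, 133.5], np.float64(101.0), np.float64(0.0)), (np.float64(0.19), [-100.1, 102.1], np.float64(40.0), np.float64(0.1)), (np.float64(0.194), [-99.8, 102.4], np.float64(40.5), np.float64(-0.1))]
120 233 247 [(np.float64(0.194), [-77.3, 102.3], np.float64(40.5), np.float64(-0.0)), (np.float64(0.754), [-45.7, 133.1], np.float64(100.5), np.float64(-0.1)), (np.float64(0.759), [-45.5, 133.4], np.float64(101.0), np.float64(0.1))]
380 232 245 [(np.float64(0.186), [69.2, 102.1], np.float64(39.5), np.float64(-0.0)), (np.float64(0.76), [40.9, 133.6], np.float64(101.0), np.float64(-0.1)), (np.float64(0.764), [40.7, 133.9], np.float64(101.5), np.float64(0.1))]
430 231 245 [(np.float64(0.765), [57.1, 134.0], np.float64(101.5), np.float64(0.0)), (np.float64(0.181), [97.7, 102.1], np.float64(39.0), np.float64(-0.1)), (np.float64(0.177), [98.0, 101.8], np.float64(38.5), np.float64(0.1))]
```

>>> {"op": "move_arm", "data": {"motion": [[[-0.004,0,0.03,0,0,0,-0.58],[-0.008,0,0.06,0,0,0,-0.58],[-0.01,0,0.085,0,0,0,-0.58],[-0.012,0,0.1,0,0,0,-0.58],[-0.012,0,0.108,0,0,0,-0.58],[-0.012,0,0.112,0,0,0,-0.58],[-0.012,0,0.115,0,0,0,-0.58],[-0.012,0,0.115,0,0,0,-0.58]]]}}

```text
t: 32.45
position: [517.8, 96.6, 36.6]
eef_rot: [2.136, 2.303, 0.0]
ft_force: [-0.0, 0.6, 0.3]
width: 0.207
grip_force: 0.0
```

```bash
cat > bt.py <<'E'
from h import *
from plant import get_image
d=get_image("wrist");im=d["image"]
for x in (80,120,380,430):
    c=im[150:340,x].astype(int);g=[150+i for i in range(190) if c[i].min()>100 and c[i].max()-c[i].min()<25]
    if g: print(x,g[0],g[-1],[k for k in theta(d,(x,(g[0]+g[-1])/2)) if k[0]<.4])
plan([(0,98,21,90,[1])],-.58)
E
python3 bt.py
```

```text
80 234 248 [(np.float64(0.016), [-98.9, 100.0], np.float64(19.0), np.float64(0.1)), (np.float64(0.021), [-98.6, 100.2], np.float64(19.5), np.float64(-0.2))]
120 234 247 [(np.float64(0.012), [-76.8, 99.9], np.float64(18.5), np.float64(0.1)), (np.float64(0.016), [-76.6, 100.2], np.float64(19.0), np.float64(-0.2))]
380 232 246 [(np.float64(0.008), [68.5, 100.0], np.float64(18.0), np.float64(0.0)), (np.float64(0.012), [68.3, 100.2], np.float64(18.5), np.float64(-0.2))]
430 232 246 [(np.float64(0.012), [96.2, 100.1], np.float64(18.5), np.float64(-0.1)), (np.float64(0.008), [96.5, 99.9], np.float64(18.0), np.float64(0.1))]
now [ 0.2 97.8 22.6 89.8] t 32.5 F [ 0.1 -1.3  0. ] w 0.212
1
[[[0.001,-0.001,0.008,0,0,-0.001,-0.58]]]
```

>>> {"op": "move_arm", "data": {"motion": [[[0,0,0.003,0,0,0,-0.58],[0,0,0.006,0,0,0,-0.58],[0,0,0.008,0,0,0,-0.58],[0,0,0.01,0,0,0,-0.58],[0,0,0.01,0,0,0,-0.58],[0,0,0.01,0,0,0,-0.58]]]}}

```text
t: 33.1
position: [517.9, 96.6, 35.0]
eef_rot: [2.136, 2.303, 0.0]
ft_force: [-2.0, -0.2, 5.2]
width: 0.207
grip_force: 2.6
```

```bash
python3 bt.py
```

```text
80 234 248 [(np.float64(0.004), [-98.7, 100.0], np.float64(17.5), np.float64(0.0)), (np.float64(0.008), [-98.3, 100.2], np.float64(18.0), np.float64(-0.2))]
120 234 248 [(np.float64(0.004), [-76.4, 99.9], np.float64(17.5), np.float64(0.1)), (np.float64(0.008), [-76.1, 100.1], np.float64(18.0), np.float64(-0.1))]
380 232 246 [(np.float64(0.0), [68.5, 100.2], np.float64(17.0), np.float64(-0.2))]
430 232 246 [(np.float64(0.0), [96.4, 100.1], np.float64(17.0), np.float64(-0.1))]
now [ 0.3 97.8 21.  89.8] t 33.15 F [-2.7 -0.   4.5] w 0.208
1
[[[0.001,-0.002,0.0,0,0,-0.001,-0.58]]]
```

>>> {"op": "move_arm", "data": {"motion": [[[0,0,0,0,0,0,-0.58],[0,0,-0.03,0,0,0,-0.58],[0,0,-0.12,0,0,0,-0.58],[-0.1,0,-0.35,0,0,0,-0.58],[-0.3,0,-0.55,0,0,0,-0.58],[-0.5,0,-0.7,0,0,0,-0.58],[-0.6,0,-0.75,0,0,0,-0.58],[-0.6,0,-0.75,0,0,0,-0.58],[-0.6,0,-0.75,0,0,0,-0.58]]]}}

```text
t: 34.05
position: [526.8, -23.3, 184.7]
eef_rot: [2.138, 2.301, 0.001]
ft_force: [0.4, 0.1, -0.2]
width: 0.21
grip_force: 0.0
```

```bash
python3 - <<'E'
from h import *
from plant import get_image
d=get_image("scene");w=get_image("wrist")
cv2.imwrite("pics/fin.png",np.hstack([cv2.resize(d["image"][60:290,110:350],None,fx=1.6,fy=1.6),cv2.resize(w["image"],(400,368))])[:,:,::-1])
print(pose()[2]["ft_force"])
im=w["image"]
E
```

```text
[ 1.09713685  0.27729069 -0.60960953]
```

View pics/fin.png

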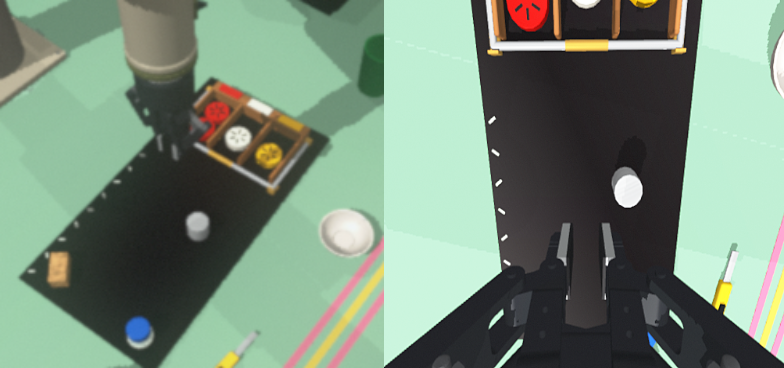

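The final picture shows the bail resting level in its catches (bar near row 45 of the wrist view), the medallions in their bays behind it, and the bystanders where they were.

```bash
python3 -c "
from plant import job
print(job.close_job())"
```

```text
the job is handed in; nothing more can be done
None
```

I slid all four medallions into their matching bays, then swung the bail down to rest in its catches, and handed the job in at about 34 s with the robot touching nothing; the verdict wasn't shown.

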